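# Close the kiln controller's two-leaf cover and hold its recessed reset button down

### The job

The kiln controller's over-temperature cut-out has tripped: fold its two-leaf terminal cover shut, first the plain leaf, then the leaf with the hole so that it laps over the plain one, both lying fully flat. With the cover shut, reach down through its hole with the insulated reset rod from the wooden stand and press the recessed red reset button fully down; the cut-out re-arms only while it is held, so finish still gripping the rod and holding the button down. Leave the cups, glaze jars and green dish around it where they stand.

Things in the scene. Friction and masses are not known exactly. Their poses are not given: they have to be found in the camera images.
- control_box: Kiln controller, fixed grey metal case on the table, turned about z only. Origin: centre of its underside; 180 mm (x) x 200 mm (y). Front part (-x side, x -92 to -28 mm): console 74 mm high with dark window, lamp and a knob (to 88 mm). Behind it (x -30 to +90 mm) the open-topped terminal compartment, rim 95 mm high, walls 4 mm. Two connectors stick out 13 mm at the back.
- plain_leaf (a joint): Angle (rad) of the cover's plain aluminium leaf, hinged on the case's left (+y) rim: 0 shut flat, 1.57 upright, stop 2.05; starts at 1.70-1.95, leaning outward. 114 mm along the hinge, free edge 96 mm from the hinge line, lower/upper face 1.5/4.5 mm above it when shut, 80 g. Hinge friction holds it above about 1.15 rad; pushed in below 1.0 rad it falls shut by itself in about 2 s.
- plain_hinge (a point): Point on the hinge line of the plain leaf at the middle of the leaf (case frame x +30, y +98, z +95 mm); the hinge runs along the case's x.
- plain_edge (a point): Middle of the free edge of the plain leaf, half way through its thickness; moves with the leaf.
- lap_leaf (a joint): Angle (rad) of the leaf with the hole, hinged on the case's right (-y) rim; values, start, hinge, thickness and weight as plain_leaf. Its free edge has a raised lap strip 3 mm thick, outer edge 109 mm from the hinge line, top 8.5 mm above it when shut, which overlaps the shut plain leaf by about 9 mm from above. Shut too early it holds the plain leaf ajar.
- lap_hinge (a point): Point on the hinge line of the lapping leaf at the middle of the leaf (case frame x +30, y -98, z +95 mm).
- lap_edge (a point): Middle of the free edge of the lap strip; moves with the leaf.
- reset_hole (a point): Centre of the black-rimmed reset hole at the upper face of the lapping leaf; moves with it. Hole 16 mm in diameter through 3 mm of metal, axis = the leaf's normal. With the leaf shut it lies exactly over the button, 99.5 mm above the table (case frame x +42, y -50 mm).
- reset_button (a joint): Travel of the red reset button (m): 0 = out, 0.006 = fully down at its stop. It is sprung: starts to move at 1.5 N, fully down at 5 N, comes up again when let go.
- button_top (a point): Centre of the button's top face; moves with the button. Button 15 mm in diameter, released top 69 mm above the table, which is 30.5 mm below the upper face of the shut cover; it sits sunk in a black collar of 21 mm bore whose rim is 71 mm above the table.
- tool_stand: Fixed block of light wood, 55 mm (x) x 130 mm (y) x 72 mm high; origin at the centre of its underside. Two vertical 10 mm through holes at y = +38 mm (reset rod) and y = -38 mm (a green pencil standing 45 mm out of the block). It turns about z only.
- reset_rod: Round insulated rod upright in the stand, 134 mm long, 40 g. Origin at its tip, z runs up to the handle. 0-62 mm: white rod 7 mm thick, round tip. 62-67 mm: brass collar 22 mm wide, resting on the stand's top, so the tip hangs 10 mm above the table. 67-134 mm: dark wooden handle 16 mm thick (77 to 144 mm above the table). Lift it 62 mm to clear the stand.
- rod_tip (a point): Tip of the reset rod (its origin).
- pinch_cup: Bystander to be left alone: pale green cup, 66 mm wide, 57 mm high. Origin at the centre of its underside.
- grey_cup: Bystander to be left alone: speckled light grey cup, 62 mm wide, 60 mm high. Origin at the centre of its underside.
- red_jar: Bystander to be left alone: glaze jar with a red cap, 48 mm wide, 68 mm high. Origin at the centre of its underside.
- yellow_jar: Bystander to be left alone: glaze jar with a yellow cap, 48 mm wide, 68 mm high. Origin at the centre of its underside.
- dish: Bystander to be left alone: yellow-green dish, 140 mm wide, 60 mm high. Origin at the centre of its underside.
Not all that is in view belongs to the job. Of the things that look like the tool_stand, the larger one is meant.

How it is judged:
By the outcome, as a careful person would: the job done as asked, in the order asked, and still so for the second after the job is handed in, while the arm keeps its last pose, push and grip.
It also fails if it takes over 67 s, if anything falls off the work surface, if the arm or the gripper's body presses on something with over 40 N, if the wrist force passes 120 N, or if a joint passes its speed limit or range.

### The arm

A 7-joint arm with a two-finger parallel gripper is mounted at the origin on the work surface; the furniture and walls round the work are solid. World frame = base frame: x ahead of the robot, y to its left, z up, the work surface at z = 0. Lengths are in m, angles in degrees, forces in N, time in s.
With the tool pointing down it reaches from about 0.425 to 0.95 m from the base axis. Payload 4.7 kg.
Tool frame: the origin (TCP) lies at the very end of the fingers, on their centre line; the grasp point (between the pads) lies 19 mm behind it; x points along the fingers, z is the direction in which the jaws open and shut, and the axes are right-handed (so a half turn about x gives the same grasp; the last joint's range is limited). The gripper opens to 87 mm and grips with 3 to 60 N. Pads are 19 mm wide; open, the fingers measure 117 mm over their backs; the gripper's body (75 mm by 190 mm) begins 51 mm behind the grasp point.
Start: joints at [67.615, 26.849, -2.785, 87.806, 1.381, 65.374, -4.715], TCP at [0.239, -0.631, 0.223] pointing down, gripper open.
Joint ranges: [-148.3, 148.3], [-19.14, 114.17], [-79.39, 73.82], [5.75, 140.21], [-59.74, 239.74], [12.07, 113.84], [-152.46, 152.46]. Speed limits (degrees/s): [147.25, 147.25, 180, 180, 180, 180, 180].

### API

Orientations are given as [roll, pitch, yaw] about the fixed x, y, z axes, in that order (R = Rz(yaw) Ry(pitch) Rx(roll)).
In Python, from station import arm gives the robot as it stands. The module is installed in compiled form; this text tells all that it offers.
- The arm moves only by the tool servo_tool, never from a script. Its argument "targets" is a list of rows, each an object with "hand": the closure, from -1 (fully open) to 1 (shut); "dp": the shift along the tool's x, y, z in cm, a list of three; "spin": the turn about the tool's x in rad. A call has 1 to 10 rows; each row shifts and turns the commanded pose from where the row before left it, along the tool's axes as they then stand; what a row does not reach is not made up. A row lasts 1/12 s, in which the tool goes at most 41.7 mm and 7.16 degrees, less where a joint would pass 70% of its speed; a pose out of reach is approached as far as the arm can. A call is refused whole if a number of a shift passes 4.17 or a number of a turn 0.125, either way. A call with a gripper value outside its range is refused whole. The fingers move at their own pace and stop on an object; the grip force is fixed at half the most. Time passes only in rows, so rows that do not move let the fingers close. It gives the time, the measured TCP pose, the force and the opening at its end, in the units of the state.
- arm.state(): the state, without advancing time (a new reading comes with each control period).
- arm.grab_frame(name): name is "scene" or "top" or "wrist"; returns a dict with "img" (384x512x3 uint8, red, green, blue), "K" (3x3 intrinsics, pixels), "k1" (the pictures are not rectified: a ray, as slopes to the right and down, at radius r is drawn at 1 + k1 r^2 times it, then the intrinsics apply), "extrinsics" (4x4, takes a point from world to camera coordinates). Camera axes: x right, y down, z forward; pixel columns grow to the right and rows downward; lengths in m; the calibration is good to about 2 mm. A picture is of the moment at which its call begins. There is no depth.
- arm.finish_job(): hands the job in, once; it reports no verdict.
The state is a dict: "clock": time; "q": joint angles; "joint_vel": joint speeds; "effort": joint torques, N m; "tcp_pos": TCP position; "tcp_rot": TCP orientation; "force": force on the tool from outside, world axes, zero at the start; "wrist_torque": the same for the moment, N m; "width": finger opening in m.
Only numpy, scipy, OpenCV 4.12 (cv2) and the standard library are available. Lean on these libraries where they do the work, as an engineer would, in place of code of your own. Each camera call takes 0.05 s, during which the arm holds its last target. There are 200 camera calls.

## Working session

There is one attempt and no reset: what is moved stays moved. The work goes in short steps, Python scripts to look and compute and a tool call to move; the robot and the scene stay as the last step left them, time stands still between calls to the robot, and variables do not carry over. Pictures are saved under pics/ and viewed, about 8 in all and at most 12, crops included, and the job is handed in when it is done.

Besides the shell and the picture viewer there is one more tool, called after "Request:" as name(argument=value, ...), one argument or row to a line, values as JSON. servo_tool: Moves the arm, as the interface text tells. Its arguments: {"type":"object","properties":{"targets":{"type":"array","items":{"type":"object","properties":{"hand":{"type":"number"},"dp":{"type":"array","items":{"type":"number"}},"spin":{"type":"number"}}}}},"required":["targets"]}

```bash
mkdir -p pics; cat > h.py <<'E'
import numpy as np, cv2
from station import arm
from scipy.spatial.transform import Rotation as R
def grab(n):
    f=arm.grab_frame(n); f['E']=np.array(f['extrinsics']); f['K']=np.array(f['K']); return f
def save(f,name,crop=None,s=1):
    im=f['img'][...,::-1]
    if crop: im=im[crop[1]:crop[3],crop[0]:crop[2]]
    cv2.imwrite('pics/'+name,cv2.resize(im,None,fx=s,fy=s,interpolation=cv2.INTER_CUBIC))
def ray(f,u,v):
    d=cv2.undistortPoints(np.array([[[u,v]]],float),f['K'],np.array([f['k1'],0,0,0.]))[0,0]
    Rm=f['E'][:3,:3]; o=-Rm.T@f['E'][:3,3]; return o,Rm.T@np.array([d[0],d[1],1])
def onz(f,u,v,z):
    o,d=ray(f,u,v); return o+d*(z-o[2])/d[2]
def proj(f,p):
    p=np.atleast_2d(np.array(p,float)); r,_=cv2.Rodrigues(f['E'][:3,:3])
    return cv2.projectPoints(p,r,f['E'][:3,3],f['K'],np.array([f['k1'],0,0,0.]))[0][:,0]
E
python3 - <<'E'
from h import *
s=arm.state(); print({k:np.round(s[k],3) for k in s})
fs=grab('scene');ft=grab('top')
for n,f in(('scene',fs),('top',ft)):
    print(n,f['k1'],np.round(-f['E'][:3,:3].T@f['E'][:3,3],3),np.round(f['E'][2,:3],3)); save(f,n+'0.png',s=1.5)
E
```

```text
{'clock': np.float64(0.0), 'q': array([67.615, 26.898, -2.782, 87.875,  1.381, 65.375, -4.713]), 'joint_vel': array([ 0.01 , -0.012,  0.027, -0.032,  0.068, -0.03 ,  0.041]), 'effort': array([-0.0000e+00, -5.0797e+01, -8.0000e-02, -2.3615e+01, -6.1000e-02,
        3.8000e-02,  0.0000e+00]), 'tcp_pos': array([ 0.239, -0.631,  0.221]), 'tcp_rot': array([-177.394,   89.886,  113.338]), 'force': array([ 0.024, -0.152, -1.395]), 'wrist_torque': array([0.016, 0.083, 0.026]), 'width': np.float64(0.087)}
scene 0.04412830933934166 [-0.557 -0.951  1.18 ] [ 0.553  0.555 -0.622]
top -0.058210300162133854 [0.356 0.024 1.325] [ 0.068 -0.021 -0.997]
```

View pics/scene0.png

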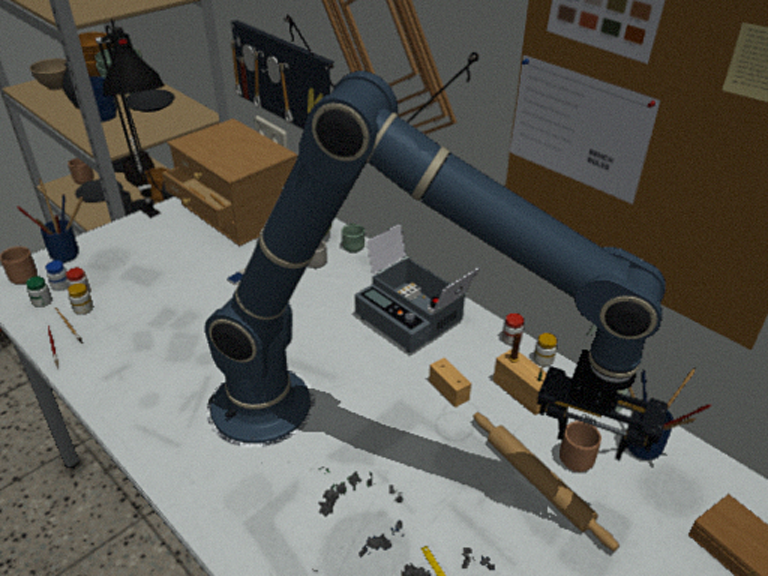

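View pics/top0.png

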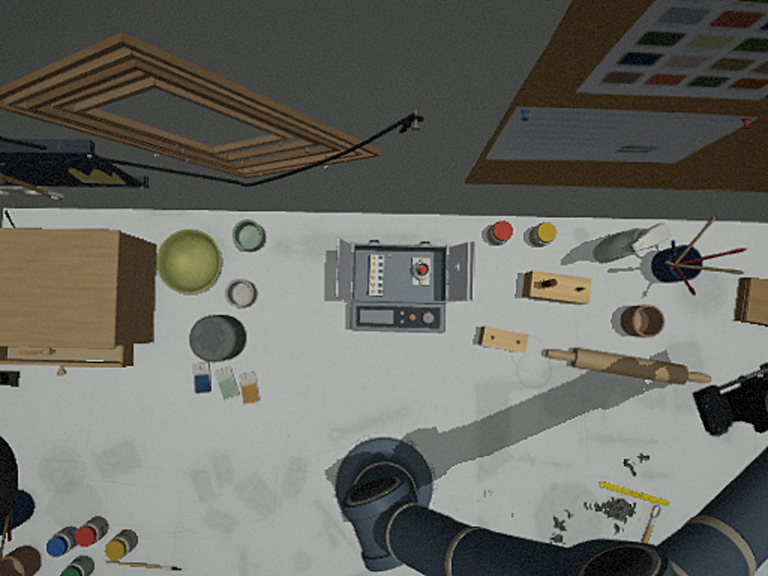

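Box is centre of the top view at about (267,190) native, with the plain leaf to its left, hole leaf to its right; the larger stand is at (371,191) with the rod at (363,189).

```bash
python3 - <<'E'
from h import *
ft=grab('top'); a=cv2.resize(ft['img'][150:230,210:410,::-1],None,fx=4,fy=4,interpolation=cv2.INTER_CUBIC)
fs=grab('scene'); b=cv2.resize(fs['img'][140:275,225:405,::-1],None,fx=4,fy=4,interpolation=cv2.INTER_CUBIC)
print(a.shape,b.shape)
cv2.imwrite('pics/a1.png',a)
hsv=cv2.cvtColor(ft['img'],cv2.COLOR_RGB2HSV)
m=cv2.inRange(hsv,(8,60,110),(25,255,255)); m[:,:330]=0;m[:,400:]=0;m[:170]=0;m[205:]=0
c=max(cv2.findContours(m,0,2)[0],key=cv2.contourArea); print(cv2.minAreaRect(c),cv2.boundingRect(c))
for p in cv2.boxPoints(cv2.minAreaRect(c)): print(p,np.round(onz(ft,*p,.072),4))
E
```

```text
(320, 800, 3) (540, 720, 3)
((373.3692321777344, 191.04615783691406), (39.69111633300781, 17.116792678833008), 7.125016689300537) (353, 181, 42, 21)
[352.6154  197.07693] [ 0.4189 -0.3032  0.072 ]
[354.73843 180.09232] [ 0.4735 -0.3101  0.072 ]
[394.12308 185.01538] [ 0.4599 -0.4386  0.072 ]
[392.00003 202.     ] [ 0.4051 -0.4312  0.072 ]
```

View pics/a1.png

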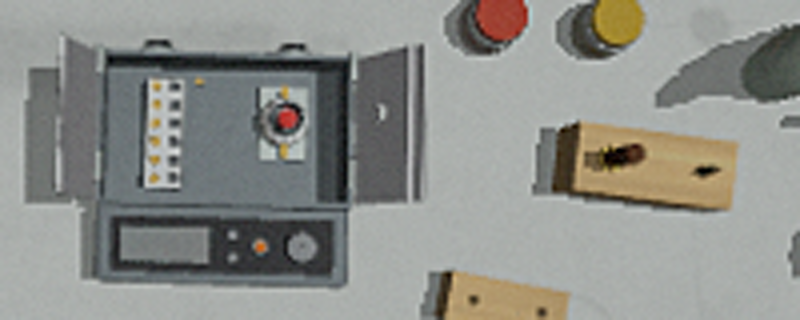

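```bash
python3 - <<'E'
from h import *
ft=grab('top'); fs=grab('scene')
def P(x,y,z): return np.round(onz(ft,210+(x+.5)/4-.5,150+(y+.5)/4-.5,z),4)
for n,a in dict(bl=(101,50,.095),br=(352,53,.095),rimfl=(101,207,.095),rimfr=(348,209,.095),cfl=(97,277,.074),cfr=(344,285,.074),btn=(287,119,.069),rodtop=(640,150,.144),collar=(597,158,.077),
   jr=(502,16,.068),jy=(619,18,.068)).items(): print(n,P(*a))
# red button centroid in both views
for n,f,box in(('top',ft,(270,165,295,190)),('scene',fs,(280,190,300,212))):
    h=cv2.cvtColor(f['img'],cv2.COLOR_RGB2HSV); m=cv2.inRange(h,(0,130,80),(6,255,255))|cv2.inRange(h,(172,130,80),(180,255,255))
    k=np.zeros_like(m);k[box[1]:box[3],box[0]:box[2]]=1;m*=k
    y,x=np.nonzero(m);print(n,len(x),x.mean(),y.mean(),onz(f,x.mean(),y.mean(),.068))
E
```

```text
bl [0.5211 0.0733 0.095 ]
br [ 0.5224 -0.1232  0.095 ]
rimfl [0.3985 0.0709 0.095 ]
rimfr [ 0.4    -0.1211  0.095 ]
cfl [0.3441 0.0738 0.074 ]
cfr [ 0.3407 -0.121   0.074 ]
btn [ 0.4719 -0.0747  0.069 ]
rodtop [ 0.4463 -0.3365  0.144 ]
collar [ 0.4444 -0.3221  0.077 ]
jr [ 0.5584 -0.2475  0.068 ]
jy [ 0.5588 -0.343   0.068 ]
top 15 281.4 179.4 [ 0.47193065 -0.07490715  0.068     ]
scene 9 290.3333333333333 199.88888888888889 [ 0.47398501 -0.07409546  0.068     ]
```

```bash
cat >> h.py <<'E'
def st():
    s=arm.state(); M=R.from_euler('xyz',s['tcp_rot'],degrees=True).as_matrix()
    print('t',round(float(s['clock']),2),'tcp',np.round(s['tcp_pos'],4),'F',np.round(s['force'],1),'w',round(float(s['width']),4),'q',np.round(s['q'],1)); print(np.round(M,4)); return s,M
def to(goal,zdir=None):
    s,M=st(); print('dp cm total (current axes)',np.round(M.T@(np.array(goal)-s['tcp_pos'])*100,2))
    if zdir is not None:
        c=M.T@np.array(zdir,float); print('spin rad about x',np.arctan2(-c[1],c[2]), np.arctan2(c[1],-c[2]))
E
python3 -c "
from h import *
to([.47,-.45,.30],[1,0,0])"
```

```text
t 0.3 tcp [ 0.2389 -0.6311  0.2222] F [-0.3 -0.7  0.9] w 0.087 q [67.6 26.9 -2.8 87.8  1.4 65.4 -4.7]
[[-2.000e-04  9.353e-01  3.539e-01]
 [ 6.000e-04  3.539e-01 -9.353e-01]
 [-1.000e+00 -0.000e+00 -6.000e-04]]
dp cm total (current axes) [-7.77 28.03 -8.76]
spin rad about x -1.209024643937707 1.9325680096520863
```

Request:
servo_tool(
  targets=[
    {"hand":1,"dp":[-1,3.5,-1.1],"spin":0},
    {"hand":1,"dp":[-1,3.5,-1.1],"spin":0},
    {"hand":1,"dp":[-1,3.5,-1.1],"spin":0},
    {"hand":1,"dp":[-1,3.5,-1.1],"spin":0},
    {"hand":1,"dp":[-1,3.5,-1.1],"spin":0},
    {"hand":1,"dp":[-1,3.5,-1.1],"spin":0},
    {"hand":1,"dp":[-1,3.5,-1.1],"spin":0},
    {"hand":1,"dp":[-1,3.5,-1.1],"spin":0},
  ],
)

```text
clock: 0.97
tcp_pos: [0.4708, -0.4486, 0.3032]
tcp_rot: [3.5, 90.0, -65.8]
force: [0.2, -0.8, -1.2]
width: 0.0417
```

Request:
servo_tool(
  targets=[
    {"hand":1,"dp":[0,0,0],"spin":-0.121},
    {"hand":1,"dp":[0,0,0],"spin":-0.121},
    {"hand":1,"dp":[0,0,0],"spin":-0.121},
    {"hand":1,"dp":[0,0,0],"spin":-0.121},
    {"hand":1,"dp":[0,0,0],"spin":-0.121},
    {"hand":1,"dp":[0,0,0],"spin":-0.121},
    {"hand":1,"dp":[0,0,0],"spin":-0.121},
    {"hand":1,"dp":[0,0,0],"spin":-0.121},
    {"hand":1,"dp":[0,0,0],"spin":-0.121},
    {"hand":1,"dp":[0,0,0],"spin":-0.121},
  ],
)

```text
clock: 1.8
tcp_pos: [0.4696, -0.4499, 0.3025]
tcp_rot: [167.1, 90.0, 167.5]
force: [0.3, 0.2, -0.2]
width: 0.0007
```

```bash
python3 -c "
from h import *
to([.47,.14,.30],[1,0,0])"
```

```text
t 1.8 tcp [ 0.4696 -0.4499  0.3025] F [ 0.3  0.2 -0.2] w 0.0007 q [ 54.7  22.9 -20.8  84.6   8.3  74.   33.6]
[[-1.0e-04 -6.9e-03  1.0e+00]
 [ 0.0e+00  1.0e+00  6.9e-03]
 [-1.0e+00  0.0e+00 -1.0e-04]]
dp cm total (current axes) [ 0.25 58.99  0.45]
spin rad about x 0.00687925499745665 -3.1347133985923366
```

Request:
servo_tool(
  targets=[
    {"hand":1,"dp":[0,3.5,0],"spin":0},
    {"hand":1,"dp":[0,3.5,0],"spin":0},
    {"hand":1,"dp":[0,3.5,0],"spin":0},
    {"hand":1,"dp":[0,3.5,0],"spin":0},
    {"hand":1,"dp":[0,3.5,0],"spin":0},
    {"hand":1,"dp":[0,3.5,0],"spin":0},
    {"hand":1,"dp":[0,3.5,0],"spin":0},
    {"hand":1,"dp":[0,3.5,0],"spin":0},
    {"hand":1,"dp":[0,3.5,0],"spin":0},
    {"hand":1,"dp":[0,3.5,0],"spin":0},
  ],
)

```text
clock: 2.63
tcp_pos: [0.4689, -0.0983, 0.3028]
tcp_rot: [-48.9, 90.0, -48.9]
force: [-0.1, 0.6, 0.4]
width: 0.0005
```

Request:
servo_tool(
  targets=[
    {"hand":1,"dp":[0,3.5,0],"spin":0},
    {"hand":1,"dp":[0,3.5,0],"spin":0},
    {"hand":1,"dp":[0,3.5,0],"spin":0},
    {"hand":1,"dp":[0,3.5,0],"spin":0},
    {"hand":1,"dp":[0,3.5,0],"spin":0},
    {"hand":1,"dp":[0,3.5,0],"spin":0},
    {"hand":1,"dp":[0,3.5,0],"spin":0},
    {"hand":1,"dp":[0,0,0],"spin":0},
  ],
)

```text
clock: 3.3
tcp_pos: [0.4675, 0.1531, 0.3034]
tcp_rot: [76.3, 89.7, 77.0]
force: [-0.4, 0.7, 0.0]
width: 0.0005
```

```bash
python3 -c "
from h import *
to([.465,.14,.155],[1,0,0])
save(grab('scene'),'s2.png',(200,100,420,265),3.6)"
```

```text
t 3.3 tcp [0.4675 0.1531 0.3034] F [-0.4  0.7  0. ] w 0.0005 q [ 16.5   9.6 -44.2 103.9   6.9  69.2 -29. ]
[[ 0.0011 -0.0124  0.9999]
 [ 0.0048  0.9999  0.0124]
 [-1.      0.0048  0.0012]]
dp cm total (current axes) [14.83 -1.38 -0.29]
spin rad about x 0.012381319781206388 -3.1292113338085867
```

View pics/s2.png

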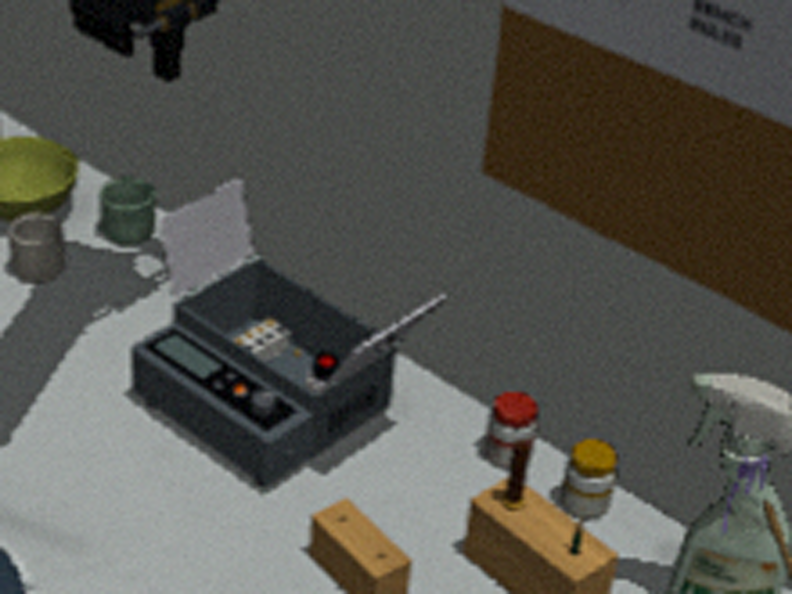

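Request:
servo_tool(
  targets=[
    {"hand":1,"dp":[3.7,0,0],"spin":0},
    {"hand":1,"dp":[3.7,0,0],"spin":0},
    {"hand":1,"dp":[3.7,0,0],"spin":0},
    {"hand":1,"dp":[3.7,0,0],"spin":0},
    {"hand":1,"dp":[0,-1.5,0],"spin":0},
    {"hand":1,"dp":[0,-1.5,0],"spin":0},
    {"hand":1,"dp":[0,-1.5,0],"spin":0},
    {"hand":1,"dp":[0,-1.2,0],"spin":0},
    {"hand":1,"dp":[0,-1.2,0],"spin":0},
    {"hand":1,"dp":[0,-1.2,0],"spin":0},
  ],
)

```text
clock: 4.18
tcp_pos: [0.4692, 0.0622, 0.1545]
tcp_rot: [-95.6, 90.0, -95.7]
force: [0.0, 0.9, -0.0]
width: 0.0
```

Request:
servo_tool(
  targets=[
    {"hand":1,"dp":[0,-1,0],"spin":0},
    {"hand":1,"dp":[0,-1,0],"spin":0},
    {"hand":1,"dp":[0,-1,0],"spin":0},
    {"hand":1,"dp":[0,-1,0],"spin":0},
    {"hand":1,"dp":[0,-1,0],"spin":0},
    {"hand":1,"dp":[0,0,0],"spin":0},
  ],
)

```text
clock: 4.68
tcp_pos: [0.4692, 0.0115, 0.1543]
tcp_rot: [-111.4, 89.9, -111.6]
force: [-0.7, 0.2, -0.4]
width: 0.0002
```

```bash
python3 -c "
from h import *
to([.465,.02,.155],[1,0,0])
save(grab('scene'),'s3.png',(200,120,360,240),4)"
```

```text
t 4.68 tcp [0.4692 0.0115 0.1543] F [-0.7  0.2 -0.4] w 0.0002 q [ 27.   16.4 -39.3 117.5  13.5  50.5 -20. ]
[[-5.0e-04  2.4e-03  1.0e+00]
 [-1.2e-03  1.0e+00 -2.4e-03]
 [-1.0e+00 -1.2e-03 -5.0e-04]]
dp cm total (current axes) [-0.07  0.85 -0.42]
spin rad about x -0.002352530102156042 3.139240123487637
```

View pics/s3.png

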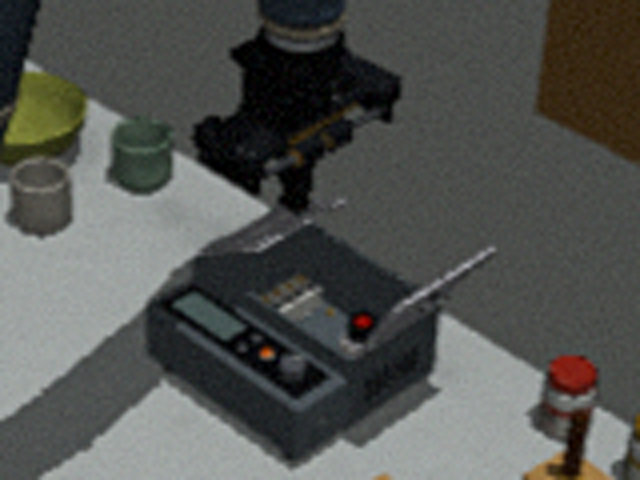

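Plain leaf is falling inward at (290,230). Raise, go to the other side.

Request:
servo_tool(
  targets=[
    {"hand":1,"dp":[-3.7,0,0],"spin":0},
    {"hand":1,"dp":[-3.7,0,0],"spin":0},
    {"hand":1,"dp":[-3.7,0,0],"spin":0},
    {"hand":1,"dp":[0,-3.3,0],"spin":0},
    {"hand":1,"dp":[0,-3.3,0],"spin":0},
    {"hand":1,"dp":[0,-3.3,0],"spin":0},
    {"hand":1,"dp":[0,-3.3,0],"spin":0},
    {"hand":1,"dp":[0,-3.3,0],"spin":0},
    {"hand":1,"dp":[0,-3.3,0],"spin":0},
    {"hand":1,"dp":[0,-3.3,0],"spin":0},
  ],
)

```text
clock: 5.57
tcp_pos: [0.4695, -0.2177, 0.2657]
tcp_rot: [-1.3, 90.0, -1.2]
force: [0.1, 0.2, -0.3]
width: 0.0005
```

Request:
servo_tool(
  targets=[
    {"hand":1,"dp":[3.7,0,0],"spin":0},
    {"hand":1,"dp":[3.7,0,0],"spin":0},
    {"hand":1,"dp":[3.7,0,0],"spin":0},
    {"hand":1,"dp":[0,0,0],"spin":0},
    {"hand":1,"dp":[0,0,0],"spin":0},
    {"hand":1,"dp":[0,0,0],"spin":0},
    {"hand":1,"dp":[0,0,0],"spin":0},
    {"hand":1,"dp":[0,0,0],"spin":0},
    {"hand":1,"dp":[0,0,0],"spin":0},
    {"hand":1,"dp":[0,0,0],"spin":0},
  ],
)

```text
clock: 6.4
tcp_pos: [0.47, -0.2171, 0.1557]
tcp_rot: [-34.1, 89.9, -34.1]
force: [0.4, 0.3, -0.1]
width: 0.0004
```

```bash
python3 -c "
from h import *
to([.465,-.22,.155],[1,0,0])
a=grab('scene')['img'][120:240,220:380,::-1];b=grab('top')['img'][140:220,210:340,::-1]
cv2.imwrite('pics/s4.png',np.vstack([cv2.resize(a,(520,390)),cv2.resize(b,(520,200))[:200]]))"
```

```text
t 6.4 tcp [ 0.47   -0.2171  0.1557] F [ 0.4  0.3 -0.1] w 0.0004 q [ 45.2  19.3 -30.5 112.   12.4  51.8   8.4]
[[ 0.0019 -0.001   1.    ]
 [-0.0013  1.      0.001 ]
 [-1.     -0.0013  0.0019]]
dp cm total (current axes) [ 0.07 -0.29 -0.5 ]
spin rad about x 0.0010251360295051414 -3.1405675175602883
```

View pics/s4.png

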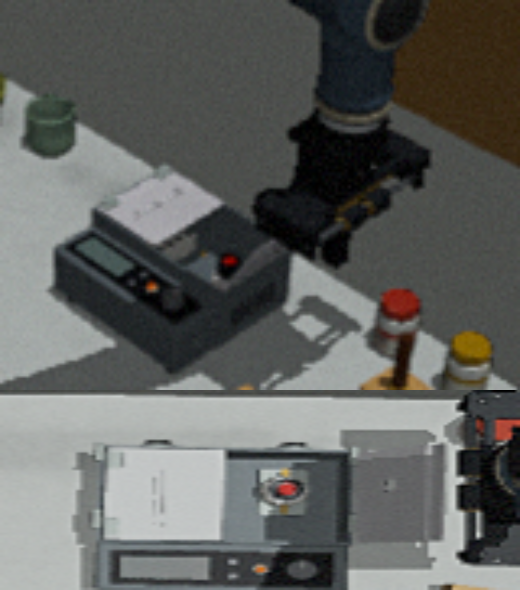

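Plain leaf lies shut; now push the lap leaf.

Request:
servo_tool(
  targets=[
    {"hand":1,"dp":[0,1.5,0],"spin":0},
    {"hand":1,"dp":[0,1.5,0],"spin":0},
    {"hand":1,"dp":[0,1.3,0],"spin":0},
    {"hand":1,"dp":[0,1.3,0],"spin":0},
    {"hand":1,"dp":[0,1.3,0],"spin":0},
    {"hand":1,"dp":[0,1.3,0],"spin":0},
    {"hand":1,"dp":[0,1.3,0],"spin":0},
    {"hand":1,"dp":[0,1.3,0],"spin":0},
    {"hand":1,"dp":[0,1.2,0],"spin":0},
    {"hand":1,"dp":[0,1.2,0],"spin":0},
  ],
)

```text
clock: 7.33
tcp_pos: [0.4692, -0.0837, 0.1546]
tcp_rot: [-87.3, 90.0, -87.2]
force: [-0.0, -0.2, -1.0]
width: 0.0005
```

Request:
servo_tool(
  targets=[
    {"hand":1,"dp":[0,1,0],"spin":0},
    {"hand":1,"dp":[0,1,0],"spin":0},
    {"hand":1,"dp":[0,0.6,0],"spin":0},
    {"hand":1,"dp":[-2,0,0],"spin":0},
    {"hand":1,"dp":[-3.5,0,0],"spin":0},
    {"hand":0,"dp":[-3.5,-3,0],"spin":0},
    {"hand":0,"dp":[-3.5,-3,0],"spin":0},
    {"hand":0,"dp":[0,-3.5,0],"spin":0},
    {"hand":0,"dp":[0,-3.5,0],"spin":0},
    {"hand":0,"dp":[0,-3.5,0],"spin":0},
  ],
)

```text
clock: 8.17
tcp_pos: [0.4695, -0.2198, 0.2738]
tcp_rot: [-45.4, 89.9, -45.3]
force: [-0.1, 0.4, -0.1]
width: 0.026
```

Request:
servo_tool(
  targets=[
    {"hand":0,"dp":[0,-3.5,0],"spin":0},
    {"hand":0,"dp":[0,-3.5,0],"spin":0},
    {"hand":0,"dp":[0,-3.0,0],"spin":0},
    {"hand":0,"dp":[0,0,0],"spin":0},
    {"hand":0,"dp":[0,0,0],"spin":0},
    {"hand":0,"dp":[0,0,0],"spin":0},
    {"hand":0,"dp":[0,0,0],"spin":0},
    {"hand":0,"dp":[0,0,0],"spin":0},
  ],
)

```text
clock: 8.83
tcp_pos: [0.47, -0.3166, 0.273]
tcp_rot: [10.5, 90.0, 10.7]
force: [0.2, 0.3, 0.1]
width: 0.0438
```

```bash
python3 -c "
from h import *
to([.4435,-.334,.25],[.9945,-.105,0])
a=grab('scene')['img'][120:240,220:380,::-1];t=grab('top');b=t['img'][145:215,220:350,::-1];c=grab('wrist')['img'][...,::-1]
A=cv2.resize(a,(400,300));B=cv2.resize(b,(400,215))
cv2.imwrite('pics/s5.png',np.hstack([np.vstack([A,B]),cv2.resize(c,(400,515))[:, :]]))"
```

```text
t 8.83 tcp [ 0.47   -0.3166  0.273 ] F [0.2 0.3 0.1] w 0.0438 q [ 51.3  16.5 -27.   98.    8.   67.4  22.4]
[[ 2.0e-04 -3.4e-03  1.0e+00]
 [ 0.0e+00  1.0e+00  3.4e-03]
 [-1.0e+00  0.0e+00  2.0e-04]]
dp cm total (current axes) [ 2.3  -1.74 -2.66]
spin rad about x 0.10862581711658935 -3.032966836473204
```

View pics/s5.png

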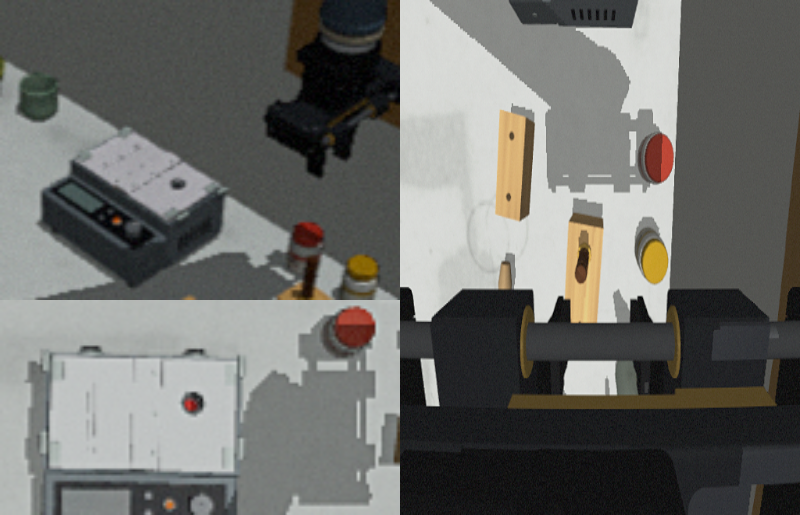

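Both leaves lie shut, hole over the red button; rod visible in the wrist view at composite (582,272 top; 582,242 collar).

```bash
python3 -c "
from h import *
f=grab('wrist'); 
print(onz(f,231.7,203,.144),onz(f,233,181,.077))
h=cv2.cvtColor(f['img'],cv2.COLOR_RGB2HSV)
m=cv2.inRange(f['img'],(0,0,0),(110,75,60));m[:160]=0;m[213:]=0;m[:,:222]=0;m[:,245:]=0
y,x=np.nonzero(m)
for r in range(165,213,3): print(r, x[y==r].min() if (y==r).any() else '',x[y==r].max() if (y==r).any() else '',end=';')
save(f,'w6.png',(190,140,280,230),5)
print(proj(f,[[.4435,-.334,.144],[.4435,-.334,.077]]))"
```

```text
[ 0.44547089 -0.33176557  0.144     ] [ 0.44200165 -0.32253945  0.077     ]
165 228 241;168  ;171  ;174  ;177  ;180  ;183  ;186 230 240;189 229 241;192 229 240;195 227 240;198 226 239;201 225 239;204 225 238;207 225 237;210 230 232;[[229.77923836 205.13760268]
 [234.37329666 190.216644  ]]
```

View pics/w6.png

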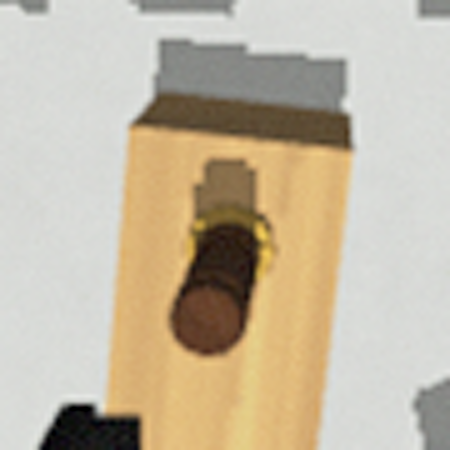

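Request:
servo_tool(
  targets=[
    {"hand":0,"dp":[0,-1.6,-2.5],"spin":0.108},
    {"hand":0,"dp":[3.5,0,0],"spin":0},
    {"hand":0,"dp":[3.5,0,0],"spin":0},
    {"hand":0,"dp":[2,0,0],"spin":0},
    {"hand":0,"dp":[0,0,0],"spin":0},
    {"hand":0,"dp":[0,0,0],"spin":0},
  ],
)

```text
clock: 9.53
tcp_pos: [0.4444, -0.3338, 0.1825]
tcp_rot: [141.7, 89.9, 135.6]
force: [0.7, 0.1, 0.5]
width: 0.0434
```

```bash
python3 -c "
from h import *
to([.445,-.3325,.096],[.9945,-.105,0])
f=grab('wrist'); save(f,'w7.png',None,1.5); print(proj(f,[[.445,-.3325,.144],[.445,-.3325,.077]]))"
```

```text
t 9.53 tcp [ 0.4444 -0.3338  0.1825] F [0.7 0.1 0.5] w 0.0434 q [ 52.1  20.1 -24.6 105.7   9.8  56.4  17.3]
[[-0.0011  0.1064  0.9943]
 [ 0.0011  0.9943 -0.1064]
 [-1.      0.001  -0.0013]]
dp cm total (current axes) [8.65 0.13 0.06]
spin rad about x -0.001437327001464648 3.1401553265883284
[[256.77617599 215.67984275]
 [256.64274592 193.37473281]]
```

View pics/w7.png

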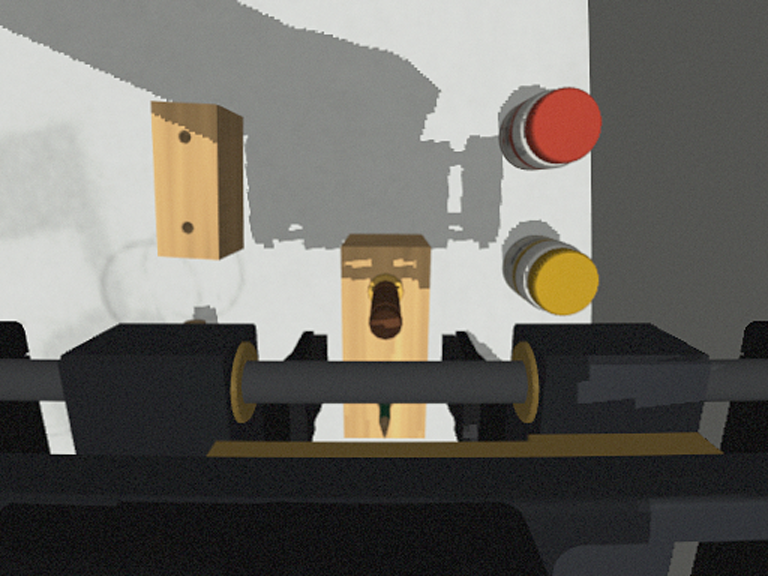

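Request:
servo_tool(
  targets=[
    {"hand":0,"dp":[3,0.2,0.05],"spin":0},
    {"hand":0,"dp":[3,0,0],"spin":0},
    {"hand":0,"dp":[2.6,0,0],"spin":0},
    {"hand":0,"dp":[0,0,0],"spin":0},
    {"hand":1,"dp":[0,0,0],"spin":0},
    {"hand":1,"dp":[0,0,0],"spin":0},
    {"hand":1,"dp":[0,0,0],"spin":0},
    {"hand":1,"dp":[0,0,0],"spin":0},
    {"hand":1,"dp":[0,0,0],"spin":0},
    {"hand":1,"dp":[0,0,0],"spin":0},
  ],
)

```text
clock: 10.42
tcp_pos: [0.4459, -0.3327, 0.0981]
tcp_rot: [-35.4, 89.9, -41.5]
force: [-1.7, 0.4, 4.4]
width: 0.0149
```

Request:
servo_tool(
  targets=[
    {"hand":1,"dp":[0,0,0],"spin":0},
    {"hand":1,"dp":[0,0,0],"spin":0},
  ],
)

```text
clock: 10.58
tcp_pos: [0.4459, -0.3327, 0.098]
tcp_rot: [-38.1, 89.9, -44.3]
force: [-0.2, 0.7, 7.4]
width: 0.0155
```

```bash
python3 -c "
from h import *
to([.445,-.3325,.096],[.9945,-.105,0]); print(arm.state()['wrist_torque'])"
```

```text
t 10.58 tcp [ 0.4459 -0.3327  0.098 ] F [-0.2  0.7  7.4] w 0.0155 q [ 50.2  25.9 -22.9 110.2  13.6  46.5  13.8]
[[ 0.0014  0.1069  0.9943]
 [-0.0014  0.9943 -0.1069]
 [-1.     -0.0012  0.0015]]
dp cm total (current axes) [ 0.2   0.01 -0.1 ]
spin rad about x -0.0019198392980993894 3.1396728142916936
[0.02963086 0.15771078 0.02199061]
```

Request:
servo_tool(
  targets=[
    {"hand":1,"dp":[-0.5,0,0],"spin":0},
    {"hand":1,"dp":[-1,0,0],"spin":0},
    {"hand":1,"dp":[-1.5,0,0],"spin":0},
    {"hand":1,"dp":[-2,0,0],"spin":0},
    {"hand":1,"dp":[-2,0,0],"spin":0},
    {"hand":1,"dp":[-2,0,0],"spin":0},
    {"hand":1,"dp":[-2,0,0],"spin":0},
    {"hand":1,"dp":[-2,0,0],"spin":0},
    {"hand":1,"dp":[-2,0,0],"spin":0},
    {"hand":1,"dp":[0,0,0],"spin":0},
  ],
)

```text
clock: 11.42
tcp_pos: [0.4474, -0.3331, 0.2516]
tcp_rot: [-29.6, 89.5, -35.8]
force: [0.6, -0.4, 0.1]
width: 0.0154
```

```bash
python3 -c "
from h import *
# hole target: hole rim / red seen through it in top view
f=grab('top'); g=f['img'][165:195,265:300].astype(int); 
d=(g.sum(2)<330)|((g[...,0]-g[...,1])>50)
n,l,s,c=cv2.connectedComponentsWithStats(d.astype(np.uint8)); 
for i in range(1,n): print(s[i],c[i]+[265,165],onz(f,*(c[i]+[265,165]),.0995))
to([.4725,-.0745,.248],[.9945,-.105,0])
f=grab('scene');save(f,'s8.png',(220,90,420,240),4)"
```

```text
[32  1  1  8  8] [297.  169.5] [ 0.50089414 -0.12084758  0.0995    ]
[14 10  7  7 38] [282.23684211 177.97368421] [ 0.47353527 -0.074996    0.0995    ]
[32 11  1  3  3] [297. 177.] [ 0.47739487 -0.12104339  0.0995    ]
[32 24  1  1  1] [297. 189.] [ 0.43993031 -0.12136593  0.0995    ]
t 11.47 tcp [ 0.4464 -0.3327  0.2494] F [ 0.5  0.3 -1.2] w 0.0152 q [ 53.   16.3 -25.4 101.3   7.7  63.8  19. ]
[[ 0.004   0.1068  0.9943]
 [-0.0031  0.9943 -0.1068]
 [-1.     -0.0026  0.0043]]
dp cm total (current axes) [ 0.07 25.95 -0.16]
spin rad about x -0.0017978303020155255 3.1397948232877777
```

View pics/s8.png

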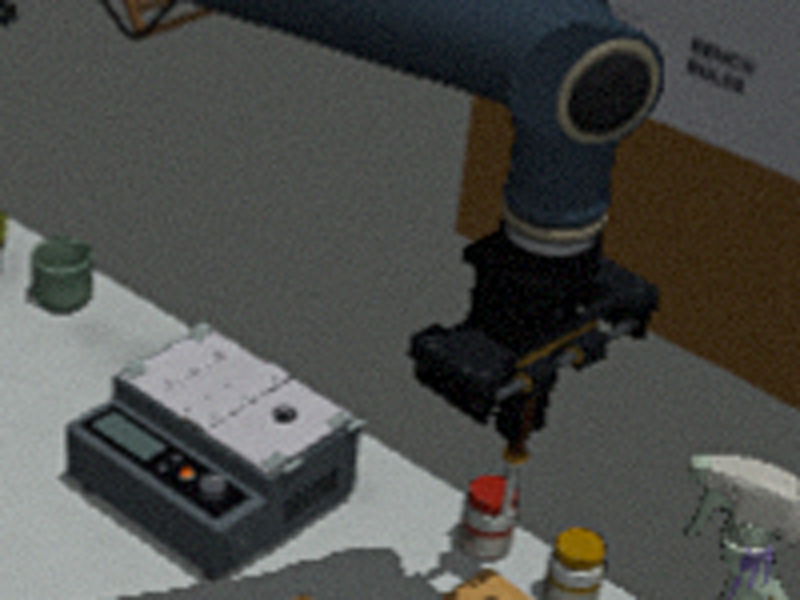

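Request:
servo_tool(
  targets=[
    {"hand":1,"dp":[0,2.6,0],"spin":0},
    {"hand":1,"dp":[0,2.6,0],"spin":0},
    {"hand":1,"dp":[0,2.6,0],"spin":0},
    {"hand":1,"dp":[0,2.6,0],"spin":0},
    {"hand":1,"dp":[0,2.6,0],"spin":0},
    {"hand":1,"dp":[0,2.6,0],"spin":0},
    {"hand":1,"dp":[0,2.6,0],"spin":0},
    {"hand":1,"dp":[0,2.6,0],"spin":0},
    {"hand":1,"dp":[0,2.6,0],"spin":0},
    {"hand":1,"dp":[0,2.6,0],"spin":0},
  ],
)

```text
clock: 12.35
tcp_pos: [0.4719, -0.0724, 0.2455]
tcp_rot: [178.5, 89.8, 172.4]
force: [0.9, -0.3, -0.9]
width: 0.0153
```

Request:
servo_tool(
  targets=[
    {"hand":1,"dp":[2.0,0,0],"spin":0},
    {"hand":1,"dp":[2.0,0,0],"spin":0},
    {"hand":1,"dp":[0,0,0],"spin":0},
    {"hand":1,"dp":[0,0,0],"spin":0},
  ],
)

```text
clock: 12.68
tcp_pos: [0.4716, -0.0736, 0.2054]
tcp_rot: [172.5, 89.8, 166.4]
force: [-0.3, 0.0, 0.3]
width: 0.0154
```

```bash
python3 -c "
from h import *
to([.473,-.0745,.2],[.9945,-.105,0]); s=arm.state(); t=np.array(s['tcp_pos'])
for n in('scene','wrist'):
    f=grab(n); print(n,proj(f,[t-[0,0,.088],t-[0,0,.026],[.473,-.0745,.0995]]))
    if n=='scene': a=f['img'][150:230,240:320,::-1]
    else: b=f['img'][...,::-1]
cv2.imwrite('pics/s9.png',np.hstack([cv2.resize(a,(400,400),interpolation=2),cv2.resize(b,(400,400),interpolation=2)]))"
```

```text
t 12.68 tcp [ 0.4716 -0.0736  0.2054] F [-0.3  0.   0.3] w 0.0154 q [ 34.2  12.5 -34.7 113.3   8.4  56.9 -10.6]
[[-4.200e-03  1.065e-01  9.943e-01]
 [ 1.000e-03  9.943e-01 -1.065e-01]
 [-1.000e+00  6.000e-04 -4.200e-03]]
dp cm total (current axes) [ 0.54 -0.07  0.15]
spin rad about x -0.0015593859527591879 3.140033267637034
scene [[290.50597888 189.47920016]
 [291.43268203 175.56433034]
 [290.68377915 193.31386049]]
wrist [[254.92138099 199.13029573]
 [254.51162881 222.66043155]
 [256.60560118 194.9812373 ]]
```

View pics/s9.png

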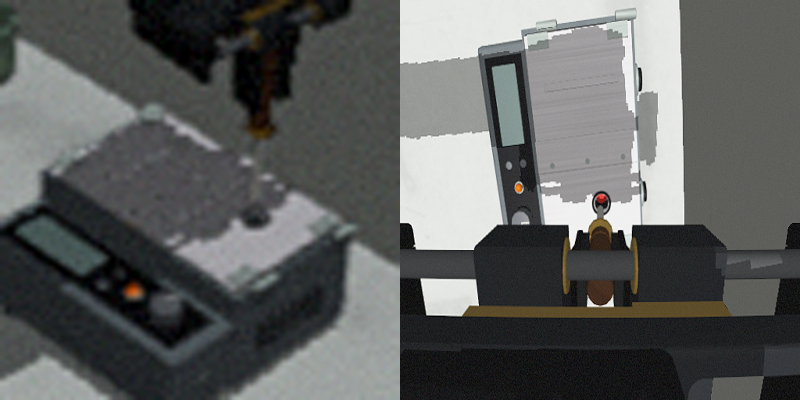

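```bash
python3 -c "
from h import *
f=grab('wrist'); save(f,'w10.png',(225,165,290,215),12); g=f['img'].astype(int)
for v in range(182,214):
    print(v,' '.join('%3d%s'%(g[v,u].sum()//3,'r' if g[v,u,0]-g[v,u,1]>60 else ' ') for u in range(242,272)))"
```

```text
182 156  151  154  152  151  152  152  154  154  154  155  151  136  130  131  130  138  138  148  155  153  152  150  152  152  151  154  150  146  151 
183 152  155  151  152  150  149  153  149  155  147  126  106   79   67   66   61   82   92  108  126  143  151  148  150  152  147  149  152  151  150 
184 153  149  147  151  148  151  151  140  124   96   47   15   23   24   13   19   14   16   30   51   98  128  147  151  150  156  152  154  155  151 
185 142  145  143  146  147  152  139   98   44   24   20   38   52   61   74   70   74   56   32   25   15   69  113  148  154  156  154  150  154  152 
186 220  216  220  222  189  126   93   28   22   41   78  103  115r 123r 127r 129r 126r 135  137   94   34   13   47  104  143  155  150  151  149  148 
187 243  244  245  250  217   68   22   17   53   92  127r 142r 133r 126r 128r 130r 132r 150r 151  123  101   65   18   47  101  143  149  151  152  152 
188 241  241  243  240  171   35   46  124  138  105r 108r 105r 122r 125r 127r 128r 129r 107r  57r  94r 125  102   38   18   47  125  157  153  153  149 
189 239  242  247  219
[... 3126 characters left out ...]
  81   80   83   91   87  143  223  244  245  243  241  241  240  240  240  239  239 
210 240  240  239  241  243  237  225  224  198  145   88   66   72   77   82   78   71   67  113  156  201  222  229  242  243  241  241  239  240  240 
211 240  240  240  242  240  191  129  103   56   68   81   88   89   95   96   92   88   82   80   65   77   90  136  208  240  243  241  239  240  239 
212 240  241  243  240  189  102   69   83   87   95   95   97  103  103  100  100   99   99   94   90   78   76   71   98  191  240  243  241  240  240 
213 240  243  240  190  105   84   95   99  104   97   98   98  101  101   98   97   96   94  102   95   94   94   93   77  103  192  240  243  240  240
```

View pics/w10.png

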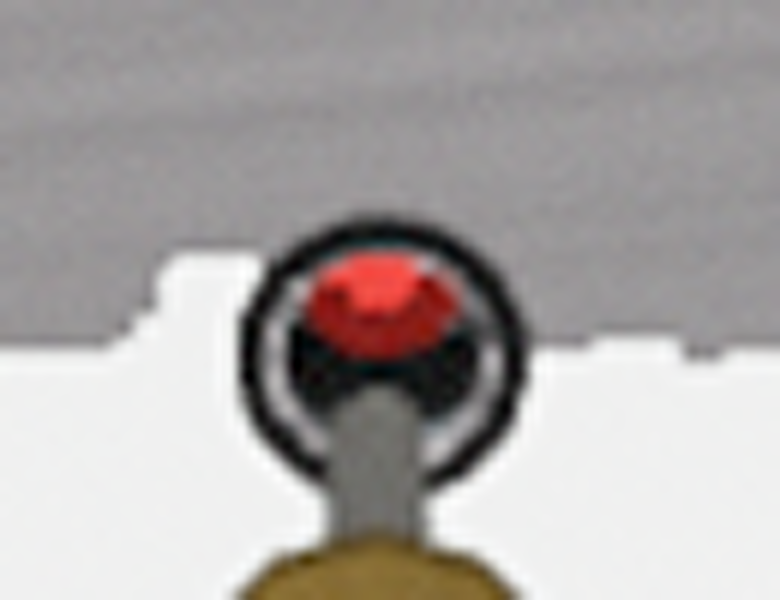

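Rod tip (native 256,197) lines up with hole centre (256.3,194.5) within about 1 mm of prediction; go down.

Request:
servo_tool(
  targets=[
    {"hand":1,"dp":[0.6,-0.05,0.07],"spin":0},
    {"hand":1,"dp":[0.8,0,0],"spin":0},
    {"hand":1,"dp":[0.8,0,0],"spin":0},
    {"hand":1,"dp":[0.8,0,0],"spin":0},
    {"hand":1,"dp":[0.8,0,0],"spin":0},
    {"hand":1,"dp":[0.6,0,0],"spin":0},
    {"hand":1,"dp":[0,0,0],"spin":0},
    {"hand":1,"dp":[0,0,0],"spin":0},
  ],
)

```text
clock: 13.5
tcp_pos: [0.4735, -0.0742, 0.1624]
tcp_rot: [162.5, 89.9, 156.4]
force: [0.1, -0.2, -0.1]
width: 0.0152
```

Request:
servo_tool(
  targets=[
    {"hand":1,"dp":[0.2,0,0],"spin":0},
    {"hand":1,"dp":[0.2,0,0],"spin":0},
    {"hand":1,"dp":[0.2,0,0],"spin":0},
    {"hand":1,"dp":[0.2,0,0],"spin":0},
    {"hand":1,"dp":[0,0,0],"spin":0},
    {"hand":1,"dp":[0,0,0],"spin":0},
  ],
)

```text
clock: 14.0
tcp_pos: [0.474, -0.0743, 0.1551]
tcp_rot: [-10.8, 90.0, -16.9]
force: [-0.4, -0.4, 1.7]
width: 0.0152
```

```bash
python3 -c "
from h import *
to([.4725,-.0742,.151]); print(arm.state()['wrist_torque'])"
```

```text
t 14.0 tcp [ 0.474  -0.0743  0.1551] F [-0.4 -0.4  1.7] w 0.0152 q [ 32.6  16.3 -33.7 116.5  11.7  50.4 -13.7]
[[ 6.000e-04  1.068e-01  9.943e-01]
 [-2.000e-04  9.943e-01 -1.068e-01]
 [-1.000e+00 -1.000e-04  6.000e-04]]
dp cm total (current axes) [ 0.41 -0.01 -0.15]
[-0.02555175 -0.03920156  0.08284866]
```

Request:
servo_tool(
  targets=[
    {"hand":1,"dp":[0.1,0,-0.1],"spin":0},
    {"hand":1,"dp":[0.1,0,0],"spin":0},
    {"hand":1,"dp":[0.1,0,0],"spin":0},
    {"hand":1,"dp":[0,0,0],"spin":0},
    {"hand":1,"dp":[0,0,0],"spin":0},
  ],
)

```text
clock: 14.42
tcp_pos: [0.4735, -0.0742, 0.1522]
tcp_rot: [0.3, 89.9, -5.8]
force: [1.8, -0.1, 5.2]
width: 0.0155
```

Request:
servo_tool(
  targets=[
    {"hand":1,"dp":[0.1,0,0],"spin":0},
    {"hand":1,"dp":[0.1,0,0],"spin":0},
    {"hand":1,"dp":[0,0,0],"spin":0},
    {"hand":1,"dp":[0,0,0],"spin":0},
  ],
)

```text
clock: 14.75
tcp_pos: [0.4736, -0.0742, 0.1504]
tcp_rot: [-3.8, 89.9, -9.9]
force: [1.7, -0.5, 6.1]
width: 0.0152
```

Request:
servo_tool(
  targets=[
    {"hand":1,"dp":[0.1,0,0],"spin":0},
    {"hand":1,"dp":[0.1,0,0],"spin":0},
    {"hand":1,"dp":[0,0,0],"spin":0},
    {"hand":1,"dp":[0,0,0],"spin":0},
  ],
)

```text
clock: 15.08
tcp_pos: [0.474, -0.0742, 0.1498]
tcp_rot: [-18.6, 89.8, -24.7]
force: [-0.9, -0.6, 16.5]
width: 0.0154
```

Request:
servo_tool(
  targets=[
    {"hand":1,"dp":[0,0,0],"spin":0},
    {"hand":1,"dp":[0,0,0],"spin":0},
    {"hand":1,"dp":[0,0,0],"spin":0},
    {"hand":1,"dp":[0,0,0],"spin":0},
    {"hand":1,"dp":[0,0,0],"spin":0},
    {"hand":1,"dp":[0,0,0],"spin":0},
    {"hand":1,"dp":[0,0,0],"spin":0},
    {"hand":1,"dp":[0,0,0],"spin":0},
    {"hand":1,"dp":[0,0,0],"spin":0},
    {"hand":1,"dp":[0,0,0],"spin":0},
  ],
)

```text
clock: 15.92
tcp_pos: [0.474, -0.0741, 0.1498]
tcp_rot: [-18.1, 89.8, -24.2]
force: [-0.5, -0.1, 17.3]
width: 0.0152
```

```bash
python3 -c "
from h import *
to([.4735,-.0742,.15])
b=grab('wrist')['img'][...,::-1];a=grab('scene')['img'][150:230,240:320,::-1]
cv2.imwrite('pics/s11.png',np.hstack([cv2.resize(a,(400,400),interpolation=2),cv2.resize(b,(400,400),interpolation=2)]))"
```

```text
t 15.92 tcp [ 0.474  -0.0741  0.1498] F [-0.5 -0.1 17.3] w 0.0152 q [ 32.4  16.7 -33.6 116.9  12.1  49.6 -14.1]
[[ 2.500e-03  1.068e-01  9.943e-01]
 [-1.100e-03  9.943e-01 -1.068e-01]
 [-1.000e+00 -9.000e-04  2.600e-03]]
dp cm total (current axes) [-0.02 -0.01 -0.05]
```

```bash
python3 -c "
from h import *
print(arm.finish_job())"
```

```text
the job is handed in; nothing more can be done
None
```

I handed the job in at about 16 s with the cover shut and the arm still gripping the rod and holding the reset button down. The hand-in gives no verdict.

- **Cover:** I pushed the plain leaf in first and confirmed in the cameras that it lay shut. I then pushed in the leaf with the hole, and the camera views showed both leaves shut and the hole over the red button.
- **Rod:** I took it from the larger stand. Just before going down, the wrist view put its tip within about 1 mm of the hole centre.
- **Button:** The force was about 1.7 N on first contact and rose to 5–6 N over the travel. It then jumped to 16–17 N within 1 mm, which I read as the stop. The tip was then at about 62 mm, where fully down is 63 mm.
- **Last check before hand-in:** The force held at 17.3 N over 0.8 s with almost no sideways force. The grip was steady at 15 mm on the handle.

**Not checked:**
- I could not view a final picture because the 12-picture limit was reached. The leaves lying flat was therefore last seen with the rod hovering over the hole, not during the press.
- I made no separate final check of the cups, jars and dish, but the moves kept clear of them.

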